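# Open the spice mill for refilling

### The job

Unscrew the steel cap of the spice mill that leans in the wooden cradle: twist it anticlockwise, taking a fresh grip as often as needed, until the thread lets go, then lift it straight off. Set the cap down (do not drop it) the right way up, open side down, near the middle of the flat square wooden board and let go, without disturbing the other things on the bench.

Things in the scene. Friction and masses are not known exactly. Their poses are not given: they have to be found in the camera images.
- cap: Loose steel screw cap of the mill, 120 g: a round closed cap 56 mm in diameter and 32 mm high, with a solid ribbed crown (the top 14 mm, grip it there) above a hollow skirt 55 mm in diameter. Origin at the centre of its open underside; its z axis runs along the cap's axis out through the closed top, so the crown's middle is 25 mm and the top 32 mm along z. It starts screwed on the mill, leaning with it. A small raised line on the top marks its x axis.
- mill: The mill's cradle, fixed to the bench: a wooden foot 190 x 110 mm holding an amber glass body 72 mm in diameter. Origin at bench level near the middle of the foot (the foot reaches from -80 to +110 mm along x); z is up. The glass body, the screw neck and the cap on it all lean 30 degrees from vertical towards the -x axis of this body, i.e. roughly towards the robot: the neck's axis points along (-0.5, 0, 0.866) in this body's frame.
- neck (a point): Point on the neck's axis where the centre of the cap's underside sits when the cap is screwed home: at (-12, 0, 178) mm in the frame of mill, whose axes it shares (so its z is vertical, not the neck's axis). Below it along the axis come 18 mm of neck 45 mm in diameter, and then the glass shoulder, 48 widening to 72 mm in diameter.
- drive (a joint): How far the thread has been undone, rad: 0 screwed home, growing as the cap is turned anticlockwise (seen looking down on its top); the cap carries the drive bar in the neck round with it, with about 0.07 rad of play. The cap rises 1.2 mm per rad on its own. Turning takes about 0.3 N m throughout and the thread stays where it is left. The cap is held down until about 4.5 rad and lifts free beyond that; 5.0 is a hard stop.
- slab: Flat square board of light wood, 140 x 140 mm and 14 mm thick, fixed, origin at the centre of its underside, z up, edges along x and y.
- slab_top (a point): Centre of the board's top face.
- bowl: Loose bystander: small steel bowl, 76 mm wide and 40 mm high, origin under its centre.
- jam: Loose bystander: closed jam jar, 64 mm wide, 95 mm high, origin under its centre.
- jam2: Loose bystander: smaller closed jar, 56 mm wide, 80 mm high, origin under its centre.
- label_roll: Loose bystander: roll of paper labels standing on end, 64 mm wide, 40 mm high, origin under its centre.
- biscuit: Loose bystander: round jam biscuit lying flat, 50 mm wide, 8 mm thick, origin under its centre.
- brush: Loose bystander: pastry brush lying along its x axis.
- spoon: Loose bystander: spoon lying along its x axis.
Things that resemble listed ones, but are neither listed nor needed, are in the scene too. Of the things like the slab, leave any that is black; of the rest the larger one is meant.

How it is judged (in metres and radians):
On the way, in this order (a step that is already met when the one before it is completed fails the run):
1. the cap is unscrewed until the thread lets go, still sitting on the neck (value of joint drive above 4.3 rad and distance between cap and neck below 0.02 m), for 0.05 s.
2. the cap is lifted clear of the neck (distance between cap and neck above 0.04 m), for 0.1 s.
At the end, for the whole second after the job is handed in: The cap lies at rest and released, open side down and level (within 0.12 rad), directly on the wooden board (underside within 4 mm of the top face), its centre within 45 mm of the board's centre; the mill's thread is left unscrewed (beyond 4.2 rad) (horizontal distance between cap and slab_top below 0.045 m and z of cap in the frame of slab between 0.01 and 0.018 m and angle between cap's own z axis and vertical below 0.12 rad and value of joint drive above 4.2 rad and linear speed of cap below 0.02 m/s and contact force between cap and the fingers below 0.1 N); the robot touches nothing.
It fails at once if the cap is dropped or thrown (faster than 0.7 m/s with no finger on it) (linear speed of cap above 0.7 m/s and contact force between cap and the fingers below 0.05 N).
It fails at once if a bystander is pushed more than 30 mm (distance of any of bowl, jam, jam2, label_roll, biscuit, brush, spoon from where it was at the start of the episode above 0.03 m).
It fails at once if a bystander is knocked over (angle between any of bowl, jam, jam2, label_roll's own z axis and vertical above 0.5 rad).
It also fails if it takes over 72 s, if anything falls off the work surface, if the arm or the gripper's body presses on something with over 40 N, if the wrist force passes 120 N, or if a joint passes its speed limit or range.

### The arm

A 6-joint arm with a two-finger parallel gripper is mounted at the origin on the work surface. World frame = base frame: x ahead of the robot, y to its left, z up, the work surface at z = 0. Lengths are in mm, angles in rad, forces in N, time in s.
With the tool pointing down it reaches from about 250 to 775 mm from the base axis. Payload 8.9 kg.
Tool frame: the origin (TCP) lies on the centre line of the jaws, within the pads' length; the fingertips stand 11 mm ahead of it and the grasp point (between the pads) lies 8 mm behind it; z points along the fingers, y is the line along which they close (so a half turn about z gives the same grasp; the last joint's range is limited). The gripper opens to 85 mm and grips with 20 to 120 N. Pads are 22 mm wide; open, the fingers measure 114 mm over their backs; the gripper's body (76 mm by 85 mm) begins 54 mm behind the grasp point. The pads swing forward as they close: fully open they stand 13 mm farther back than shut.
Start: joints at [-1.299, 0.291, -0.153, 1.127, 0, 1.431], TCP at [209.656, -481.319, 242.305] pointing down, gripper open.
Joint ranges: [-2.52, 2.52], [-0.91, 1.74], [-1.3, 1.37], [-1.96, 2.02], [-1.52, 1.47], [-3.14, 3.14]. Speed limits (rad/s): [2.22, 2.22, 2.79, 3.14, 3.14, 3.14].

### API

Orientations are given as a rotation vector (axis times angle).
In Python, from bench import robot, viewer gives the robot as it stands.
- The arm moves only by the shell command python3 -m creep 'ROWS'. ROWS is JSON, a list of rows, each a list of 3 entries, a list of its own where there are three numbers: the shift along the tool's x, y, z in m, then the turn, a rotation vector about the tool's x, y, z in degrees, then the finger opening in m, from 0 to 0.0854. In form: [[[x, y, z], [ax, ay, az], gripper], ...]. A call has 1 to 10 rows; each row is the pose to reach, as a shift and turn from the pose commanded when the call began, along the tool's axes at that moment; what a row does not reach only later rows make up. A row lasts 1/8 s, in which the tool goes at most 62.5 mm and 10.7 degrees, less where a joint would pass 70% of its speed; a pose out of reach is approached as far as the arm can. A call with a gripper value outside its range is refused whole. The fingers move at their own pace and stop on an object; the grip force is fixed at half the most. Time passes only in rows, so rows that repeat a pose let the fingers close. It gives the time, the measured TCP pose, the force, the opening and the grip force at its end, in the units of the state.
- robot.sense(): the state, without advancing time (a new reading comes with each control period).
- viewer.camera(name): name is "scene" or "top" or "wrist"; returns the picture (384x512x3 uint8, red, green, blue); there is no depth.
- viewer.camera_model(name): a dict with "K" (3x3 intrinsics, pixels), "T" (4x4, takes a point from camera to world coordinates). Camera axes: x right, y up, looking along -z (the intrinsics and any distortion apply to the point x, -y, -z); pixel columns grow to the right and rows downward; lengths in mm; the calibration is good to about 2 mm. A picture is of the moment at which its call begins: read the wrist's pose just before it. camera_model takes no time and is no camera call; for the wrist camera it gives the pose at the moment of the call.
- robot.close_job(): hands the job in; it is judged then, once.
Trained networks look in the newest picture that a camera, given by its name, has taken for a name from the list of things; names that differ only in an ending like _2 or _b are one class to them, and where a whole thing is asked for, a point or a joint stands for the part that bears it (a point fixed in the world has none). Each returns a list of dicts, best first, with "confidence" (0 to 1); they miss things now and then, are a little off and sometimes report something else, mostly with a low value. They report only what shows in the picture. A call takes as long as a camera call. They do not tell look-alikes from the thing itself.
- viewer.cut_out(camera, name): "mask" (384x512 bool, what is visible of it) and "box" ([left, top, width, height] in pixels, round what is visible of it).
- viewer.mark_of(camera, name): "point" ([column, row] in pixels: a listed point, or the origin of a listed thing).
The state is a dict: "t": time; "joint_positions": joint angles; "qd": joint speeds; "tau": joint torques, N m; "tool_pos": TCP position; "eef_rot": TCP orientation; "contact_force": force on the tool from outside, world axes, zero at the start; "wrist_torque": the same for the moment, N m; "width": finger opening in mm; "grip_force": force on a finger pad.
Only numpy, scipy, OpenCV 4.12 (cv2) and the standard library are available. Lean on these libraries where they do the work, as an engineer would, in place of code of your own. Each camera call takes 0.05 s, during which the arm holds its last target. There are 200 camera calls.

## Working session

There is one attempt and no reset: what is moved stays moved. The work goes in short steps, Python scripts to look and compute and a shell command to move; the robot and the scene stay as the last step left them, time stands still between calls to the robot, and variables do not carry over. Pictures are saved under pics/ and viewed, at most 10 in all, crops included, and the job is handed in when it is done.

```bash
mkdir -p pics; ls; cat > h.py <<'E'
import numpy as np, cv2
from scipy.spatial.transform import Rotation as R
from bench import robot, viewer
def ray(cam,px,M=None):
    M=M or viewer.camera_model(cam); K=np.array(M['K']);T=np.array(M['T'])
    u=np.linalg.inv(K)@[px[0],px[1],1.]; d=T[:3,:3]@np.array([u[0],-u[1],-u[2]])
    return T[:3,3],d/np.linalg.norm(d)
def onz(cam,px,z,M=None):
    o,d=ray(cam,px,M); return o+d*(z-o[2])/d[2]
def proj(cam,p,M=None):
    M=M or viewer.camera_model(cam);T=np.array(M['T']);c=T[:3,:3].T@(np.array(p)-T[:3,3]);u=np.array(M['K'])@[c[0],-c[1],-c[2]];return u[:2]/u[2]
def tri(rays):
    A=0;b=0
    for o,d in rays:
        P=np.eye(3)-np.outer(d,d);A=A+P;b=b+P@o
    return np.linalg.solve(A,b)
E
python3 - <<'E'
from h import *
print(viewer.camera_model('top').keys())
for c in('scene','top'):
    im=viewer.camera(c);cv2.imwrite(f'pics/{c}0.png',im[...,::-1])
    for n in['cap','mill','neck','slab','slab_top','bowl','jam','jam2','label_roll','biscuit','brush','spoon']:
        print(c,n,[(np.round(m['point']).tolist(),round(m['confidence'],2), np.round(onz(c,m['point'],0)).tolist()) for m in viewer.mark_of(c,n)[:4]])
print(robot.sense())
E
```

```text
pics
dict_keys(['K', 'T'])
scene cap [([342.0, 218.0], 0.84, [469.0, 251.0, 0.0])]
scene mill [([335.0, 249.0], 0.65, [573.0, 259.0, 0.0]), ([406.0, 209.0], 0.28, [365.0, 430.0, 0.0])]
scene neck [([159.0, 140.0], 0.6, [390.0, -422.0, 0.0]), ([342.0, 220.0], 0.55, [473.0, 252.0, 0.0])]
scene slab [([206.0, 200.0], 0.87, [554.0, -164.0, 0.0]), ([230.0, 152.0], 0.62, [351.0, -169.0, 0.0]), ([139.0, 201.0], 0.61, [633.0, -364.0, 0.0])]
scene slab_top [([135.0, 196.0], 0.73, [621.0, -385.0, 0.0]), ([208.0, 194.0], 0.66, [531.0, -171.0, 0.0]), ([229.0, 150.0], 0.56, [342.0, -175.0, 0.0])]
scene bowl [([245.0, 236.0], 0.63, [627.0, -4.0, 0.0]), ([404.0, 209.0], 0.29, [369.0, 421.0, 0.0])]
scene jam [([201.0, 275.0], 0.71, [784.0, -75.0, 0.0]), ([282.0, 305.0], 0.6, [783.0, 168.0, 0.0])]
scene jam2 [([201.0, 275.0], 0.71, [784.0, -75.0, 0.0]), ([282.0, 305.0], 0.6, [783.0, 168.0, 0.0])]
scene label_roll [([160.0, 259.0], 0.7, [781.0, -206.0, 0.0])]
scene biscuit [([272.0, 186.0], 0.75, [430.0, 12.0, 0.0])]
scene brush [([154.0, 144.0], 0.67, [412.0, -432.0, 0.0])]
scene spoon [([405.0, 208.
[... 1139 characters left out ...]
9.0, 430.0, 0.0])]
{'t': 1.3, 'joint_positions': array([-1.29929753e+00,  2.90719702e-01, -1.53386977e-01,  1.12669720e+00,
       -2.57512755e-05,  1.43151116e+00]), 'qd': array([ 0.00020318,  0.0012092 , -0.00052808, -0.00068272, -0.0013999 ,
        0.0001165 ]), 'tau': array([ 1.25630322e-04, -5.37026381e+01,  3.31631005e+01,  2.26187032e-03,
       -1.04672188e-04, -2.10114456e-05]), 'tool_pos': array([ 209.65179133, -481.3275267 ,  242.29973029]), 'eef_rot': array([-3.07555417e+00, -6.40729521e-01,  4.11450028e-05]), 'contact_force': array([-0.56040149, -0.06530709, -0.12695394]), 'wrist_torque': array([0.03421514, 0.04672177, 0.00261507]), 'grip_force': 0.0, 'width': 85.6311831427158}
```

```bash
python3 -c "
import cv2,numpy as np
a=cv2.imread('pics/scene0.png');b=cv2.imread('pics/top0.png');cv2.imwrite('pics/both.png',cv2.resize(np.vstack([a,b]),(400,600)) if 0 else np.hstack([cv2.resize(a,(400,300)),cv2.resize(b,(400,300))]))"
```

```text
(no output)
```

View pics/scene0.png

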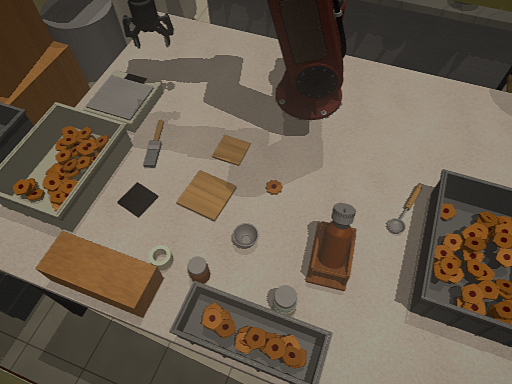

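View pics/top0.png

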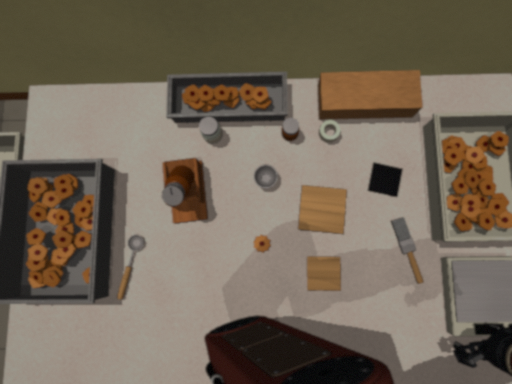

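The pictures show the mill with its cap at top (173,190) and scene (342,215). The larger wooden slab is at top (323,208), and the small board and the black square are decoys.

```bash
cat >> h.py <<'E'
def frame(yaw,roll):  # tool orientation facing down the neck; roll: yaw of tool x
    a=np.array([-.5*np.cos(yaw),-.5*np.sin(yaw),.75**.5])
    x=np.array([np.cos(roll),np.sin(roll),0]); x-=a*(x@a); x/=np.linalg.norm(x)
    return a,np.column_stack([x,np.cross(-a,x),-a])
def rel(p,Rt,s=None):
    s=s or robot.sense(); R0=R.from_rotvec(s['eef_rot']).as_matrix()
    return np.round(R0.T@(np.array(p)-s['tool_pos'])/1000,4).tolist(), np.round(np.degrees(R.from_matrix(R0.T@Rt).as_rotvec()),2).tolist()
E
python3 - <<'E'
from h import *
r=lambda n:tri([ray('scene',n[0]),ray('top',n[1])])
print('cap',r(([342,218],[173,190])),'neck',r(([342,220],[176,191])),'mill',r(([335,249],[189,199])))
print('slab_top',r(([208,194],[322,205])))
M=viewer.camera_model('wrist');s=robot.sense();R0=R.from_rotvec(s['eef_rot']).as_matrix();T=np.array(M['T'])
print(R0.T@(T[:3,3]-s['tool_pos']),R0.T@T[:3,:3],M['K'])
im=cv2.imread('pics/top0.png')[140:240,140:230];cv2.imwrite('pics/c1.png',cv2.resize(im,None,fx=6,fy=6,interpolation=cv2.INTER_CUBIC))
cap=r(([342,218],[173,190])); a,Rt=frame(.13,.75)
print(rel(cap+a*150,Rt))
E
```

```text
cap [576.34144677 248.10677778 186.05899247] neck [574.87792475 246.83247207 171.658032  ] mill [575.13020778 252.92326816  -3.1843548 ]
slab_top [ 546.23641938 -164.64855024   25.7086313 ]
[  79.38642671    0.18339359 -131.90077064] [[-2.59756048e-04  9.51109959e-01  3.08852358e-01]
 [ 9.99999926e-01  1.59603465e-04  3.49537833e-04]
 [ 2.83155007e-04  3.08852426e-01 -9.51109930e-01]] [[283.6698902   0.        260.0409558]
 [  0.        283.6698902 191.3203258]
 [  0.          0.          1.       ]]
([0.5554, -0.5431, -0.0737], [-14.09, 26.72, -22.87])
```

View pics/c1.png

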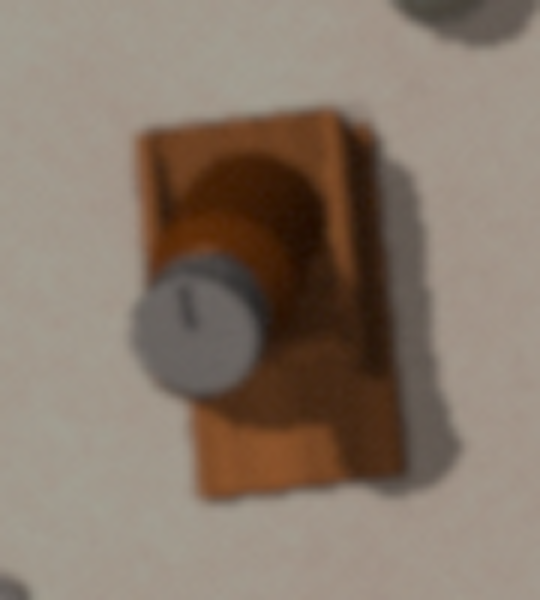

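```bash
python3 -m creep '[[[0.04,-0.04,-0.074],[0,0,0],0.0854],[[0.09,-0.09,-0.074],[-2,4,-3],0.0854],[[0.13,-0.13,-0.074],[-4,8,-6],0.0854],[[0.17,-0.17,-0.074],[-6,12,-9],0.0854],[[0.21,-0.21,-0.074],[-8,16,-12],0.0854],[[0.25,-0.25,-0.074],[-10,20,-16],0.0854],[[0.29,-0.29,-0.074],[-12,24,-20],0.0854],[[0.33,-0.325,-0.074],[-14,26.7,-22.9],0.0854],[[0.37,-0.36,-0.074],[-14.1,26.7,-22.9],0.0854],[[0.4,-0.39,-0.074],[-14.1,26.7,-22.9],0.0854]]'
python3 - <<'E'
from h import *
s=robot.sense();print(s['joint_positions'])
f=lambda u,v:onz('top',(140+u/6,140+v/6),20)
b=f(403,473)-f(203,497);e=f(372,130)-f(403,473);print(np.arctan2(-b[0],b[1])%np.pi,b,e,np.arctan2(e[1],e[0]))
a,Rt=frame(.115,.75)
print(rel(np.array([576,248,180])+a*150,Rt))
E
```

```text
t: 2.55
tool_pos: [420.1, 34.7, 316.9]
eef_rot: [2.662, 1.156, 0.749]
contact_force: [0.7, -1.4, -1.2]
width: 85.2
grip_force: 0.0
[-0.22318156 -0.36964619 -0.73181788  0.71028313  0.17302511  2.14303665]
0.1053830211489073 [  10.94205355 -103.44662218    0.        ] [180.98639564  18.39468626   0.        ] 0.10128793340798639
([0.1914, -0.0917, 0.0596], [-0.22, -0.3, -0.12])
```

```bash
python3 -m creep '[[[0.05,-0.025,0.01],[0,0,0],0.0854],[[0.1,-0.05,0.02],[0,0,0],0.0854],[[0.15,-0.075,0.04],[0,0,0],0.0854],[[0.19,-0.092,0.06],[0,0,0],0.0854],[[0.19,-0.092,0.06],[0,0,0],0.0854],[[0.19,-0.092,0.06],[0,0,0],0.0854]]'
python3 - <<'E'
from h import *
s=robot.sense();print(s['joint_positions'],s['tool_pos'])
M=viewer.camera_model('wrist');im=viewer.camera('wrist');cv2.imwrite('pics/w1.png',im[...,::-1])
for n in('cap','neck'):
  for m in viewer.mark_of('wrist',n): print(n,m, [tri([ray('wrist',m['point'],M),ray(c,p)]) for c,p in (('top',[173,190]),('scene',[342,218]))])
a,_=frame(.103,.75)
for h in(178,): 
  for p in([574,247,178],[576,248,186]):
    print(proj('wrist',p,M),proj('wrist',np.array(p)+a*32,M))
m=viewer.cut_out('wrist','cap');print([(k['box'],k['confidence']) for k in m])
c,_=cv2.findContours(m[0]['mask'].astype('u1'),0,2);print(cv2.fitEllipse(max(c,key=len)))
E
```

```text
t: 3.3
tool_pos: [499.6, 237.0, 307.7]
eef_rot: [2.663, 1.158, 0.745]
contact_force: [0.3, 0.3, -0.2]
width: 85.5
grip_force: 0.0
[ 0.38163893 -0.05345642 -0.52982109  0.58658286 -0.12487149  2.67019871] [499.61209821 237.04751252 307.69288049]
cap {'point': [260.9, 177.5], 'confidence': 0.98} [array([576.07677638, 248.66780904, 182.03284481]), array([574.67765789, 248.3286936 , 183.21704858])]
[259.81866618 179.6954651 ] [259.4075166 188.8240343]
[262.93993707 176.52825183] [262.89118241 185.53285506]
[([228.1, 150.8, 61.3, 65.8], 0.59), ([4.4, 162.9, 91.6, 61.5], 0.29)]
((259.8037109375, 185.21182250976562), (58.59024429321289, 62.639583587646484), 1.4863386154174805)
```

View pics/w1.png

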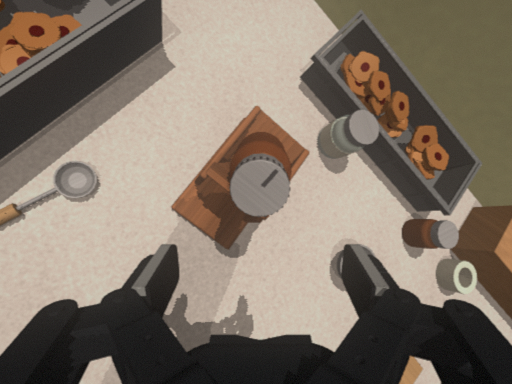

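```bash
python3 - <<'E'
from h import *
im=cv2.imread('pics/w1.png')[145:230,215:305];cv2.imwrite('pics/c2.png',cv2.resize(im,None,fx=6,fy=6,interpolation=cv2.INTER_CUBIC))
im=cv2.imread('pics/scene0.png')[190:300,295:375];cv2.imwrite('pics/c3.png',cv2.resize(im,None,fx=5,fy=5,interpolation=cv2.INTER_CUBIC))
M=viewer.camera_model('wrist');a,Rt=frame(.103,.75)
t=tri([ray('wrist',(260,188),M),ray('top',(173,195.8))]);print(t,t-a*32)
E
python3 -c "
import cv2,numpy as np
a=cv2.imread('pics/c2.png');b=cv2.imread('pics/c3.png');a=cv2.resize(a,(400,378))
o=np.zeros((550,800,3),'u1');o[:378,:400]=a;o[:,400:]=b;cv2.imwrite('pics/c4.png',o)"
```

```text
[559.45352498 243.66720628 203.31280456] [575.36872799 245.31229389 175.59999163]
```

View pics/c4.png

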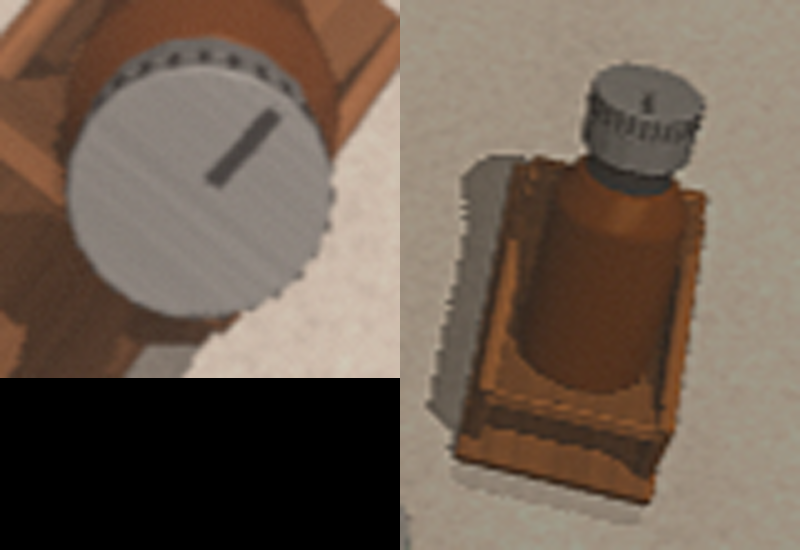

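```bash
python3 - <<'E'
from h import *
M=viewer.camera_model('wrist');a,Rt=frame(.103,.75)
print(onz('wrist',(259.9,188),205.7,M),onz('top',(173,195.8),205.7),onz('scene',(344.4,209),205.7),tri([ray('wrist',(259.9,188),M),ray('top',(173,195.8)),ray('scene',(344.4,209))]))
w=onz('wrist',(259.9,188),205.7,M);w=.7*w+.15*onz('top',(173,195.8),205.7)+.15*onz('scene',(344.4,209),205.7)
c=w-a*32;print(w,c,'mill',c+[12,1.2,-178])
print(rel(c+a*75,Rt),rel(c+a*17,Rt))
E
```

```text
[560.03140544 244.59835374 205.7       ] [557.75761109 242.40984861 205.7       ] [560.8179711  246.91313831 205.7       ] [559.39937054 244.82585079 203.16807625]
[559.80832113 244.61729566 205.7       ] [575.72352414 246.26238326 177.98718708] mill [ 5.87723524e+02  2.47462383e+02 -1.28129211e-02]
([0.0013, -0.0005, 0.0763], [-0.55, -0.47, -0.3]) ([0.0008, 0.0001, 0.1343], [-0.55, -0.47, -0.3])
```

```bash
python3 -m creep '[[[0.001,0,0.03],[-0.5,-0.5,-0.3],0.0854],[[0.001,0,0.06],[-0.5,-0.5,-0.3],0.0854],[[0.001,0,0.09],[-0.5,-0.5,-0.3],0.0854],[[0.001,0,0.115],[-0.5,-0.5,-0.3],0.0854],[[0.001,0,0.134],[-0.5,-0.5,-0.3],0.0854],[[0.001,0,0.134],[-0.5,-0.5,-0.3],0.0854],[[0.001,0,0.134],[-0.5,-0.5,-0.3],0.07],[[0.001,0,0.134],[-0.5,-0.5,-0.3],0.06]]'
python3 -m creep '[[[0,0,0],[0,0,0],0.04],[[0,0,0],[0,0,0],0.03],[[0,0,0],[0,0,0],0.03],[[0,0,0],[0,0,0],0.03]]'
python3 -c "
from h import *
s=robot.sense();print(s['joint_positions'],s['wrist_torque'])"
```

```text
t: 4.5
tool_pos: [567.3, 246.7, 193.6]
eef_rot: [2.652, 1.156, 0.739]
contact_force: [0.4, -0.3, 0.2]
width: 59.8
grip_force: 0.0
t: 5.0
tool_pos: [567.0, 246.9, 193.8]
eef_rot: [2.652, 1.156, 0.739]
contact_force: [-6.9, -0.8, 9.2]
width: 54.3
grip_force: 60.6
[ 0.35528326  0.18250743 -0.60249197  0.2759928  -0.12377978  2.64229638] [-0.20750449  0.84645404 -0.06385967]
```

```bash
python3 -m creep '[[[0,0,-0.0002],[0,0,-9],0.03],[[0,0,-0.0004],[0,0,-18],0.03],[[0,0,-0.0006],[0,0,-27],0.03],[[0,0,-0.0008],[0,0,-36],0.03],[[0,0,-0.001],[0,0,-45],0.03],[[0,0,-0.0012],[0,0,-54],0.03],[[0,0,-0.0014],[0,0,-63],0.03],[[0,0,-0.0016],[0,0,-72],0.03],[[0,0,-0.0018],[0,0,-81],0.03],[[0,0,-0.0019],[0,0,-90],0.03]]'
python3 -c "
from h import *
s=robot.sense();print(s['joint_positions'],s['wrist_torque'])
cv2.imwrite('pics/w2.png',viewer.camera('wrist')[...,::-1])"
```

```text
t: 6.25
tool_pos: [563.6, 248.2, 193.7]
eef_rot: [0.964, 2.483, 0.329]
contact_force: [-17.1, 5.1, 9.3]
width: 54.2
grip_force: 62.7
[ 0.3573607   0.17918211 -0.60392067  0.28203051 -0.120075    1.06727646] [1.18101124 2.65217982 0.45312794]
```

View pics/w2.png

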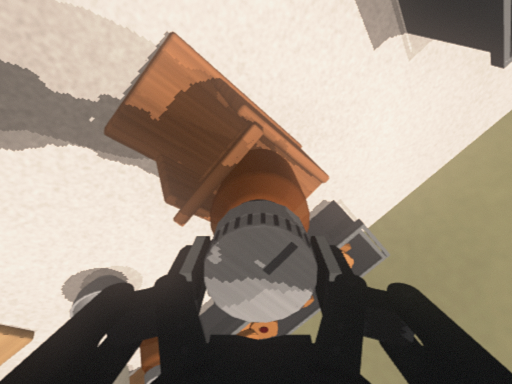

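The marked line kept its place in the view at (280,258), so the cap turns with the gripper. The grip is a couple of mm off-axis, so I'll work out the true axis and re-centre.

```bash
python3 -m creep '[[[0,0,0],[0,0,0],0.07],[[0,0,0],[0,0,0],0.07],[[0,0,0],[0,0,0],0.07]]'
python3 - <<'E'
from h import *
s=robot.sense();R1=R.from_rotvec(s['eef_rot']).as_matrix();a=-R1[:,2]
p0=np.array([567.0,246.9,193.8]);p1=np.array([563.6,248.2,193.7]);pc=s['tool_pos']
print(pc,a)
P=np.eye(3)-np.outer(a,a);Q=R.from_rotvec(a*np.pi/2).as_matrix()
d=P@(p1-p0); r0=np.linalg.lstsq((Q-np.eye(3))@P,d,rcond=None)[0];r0=P@r0
ax=p0-r0;print('axis',ax,'d',d,'r0',r0,R1.T@(P@(ax-pc)))
M=viewer.camera_model('wrist');im=viewer.camera('wrist');cv2.imwrite('pics/w3.png',im[...,::-1])
print(viewer.mark_of('wrist','cap')); A,_=frame(.103,0)
c=np.array([575.7,246.3,178])+A*1.9
print('pred',proj('wrist',c,M),proj('wrist',c+A*32,M))
cv2.imwrite('pics/c5.png',cv2.resize(im[170:340,170:350,::-1],None,fx=3.4,fy=3.4,interpolation=cv2.INTER_CUBIC))
E
```

```text
t: 6.68
tool_pos: [566.4, 246.5, 194.3]
eef_rot: [0.973, 2.475, 0.328]
contact_force: [-0.4, -0.2, -0.6]
width: 70.2
grip_force: 0.0
[566.40971546 246.51616812 194.33921112] [-0.49621157 -0.05206578  0.86663904]
axis [565.119577   246.09180547 192.67477153] d [-2.63942183  1.37980486 -1.42835826] r0 [1.880423   0.80819453 1.12522847] [ 1.08487511 -1.68203645  0.        ]
[{'point': [256.0, 238.2], 'confidence': 0.85}]
pred [258.32364388 242.39275051] [257.93191003 274.47801177]
```

View pics/c5.png

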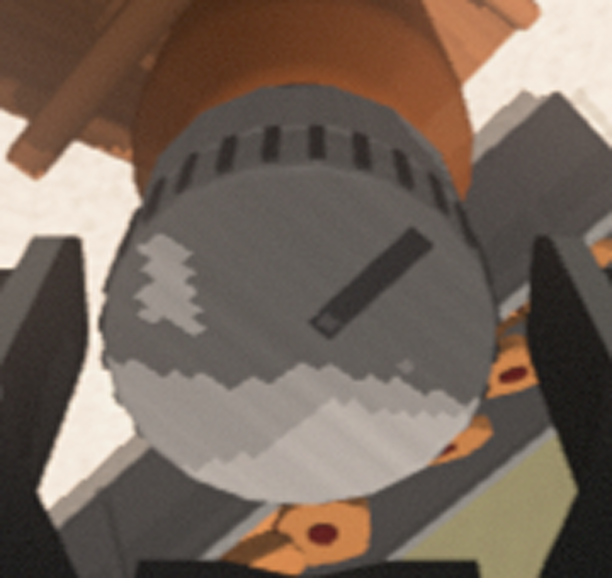

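```bash
python3 - <<'E'
from h import *
M=viewer.camera_model('wrist');s=robot.sense();R1=R.from_rotvec(s['eef_rot']).as_matrix();a=-R1[:,2]
for h in(30,32,34):
  o,d=ray('wrist',(257.9,268.2),M); q=s['tool_pos']+a*(h-17); t=((q-o)@a)/(d@a); print(h,R1.T@(o+d*t-s['tool_pos']))
E
python3 -m creep '[[[0.002,-0.002,0],[0,0,0],0.07],[[0.002,-0.002,0],[0,0,0],0.07],[[0.002,-0.002,0],[0,0,0],0.06],[[0.002,-0.002,0],[0,0,0],0.03],[[0.002,-0.002,0],[0,0,0],0.03],[[0.002,-0.002,0],[0,0,0],0.03],[[0.002,-0.002,0],[0,0,0],0.03]]'
python3 -c "
from h import *
s=robot.sense();R1=R.from_rotvec(s['eef_rot']).as_matrix();print(s['joint_positions'],R1.T@s['contact_force'],s['wrist_torque'])"
```

```text
30 [  1.37955954  -0.94264341 -13.        ]
32 [  2.68714812  -0.92532298 -15.        ]
34 [  3.9947367   -0.90800255 -17.        ]
t: 7.65
tool_pos: [564.0, 246.9, 193.5]
eef_rot: [0.972, 2.475, 0.329]
contact_force: [-5.7, 0.3, 7.1]
width: 54.2
grip_force: 61.2
[ 0.35732438  0.17815363 -0.6088142   0.27448292 -0.12445939  1.07349757] [ 1.52899216 -0.41497303 -8.9116137 ] [0.0830566  0.68418172 0.02201887]
```

```bash
python3 -m creep '[[[0,0,-0.0002],[0,0,-9],0.03],[[0,0,-0.0004],[0,0,-18],0.03],[[0,0,-0.0006],[0,0,-27],0.03],[[0,0,-0.0008],[0,0,-36],0.03],[[0,0,-0.001],[0,0,-45],0.03],[[0,0,-0.0012],[0,0,-54],0.03],[[0,0,-0.0014],[0,0,-63],0.03],[[0,0,-0.0016],[0,0,-72],0.03],[[0,0,-0.0018],[0,0,-81],0.03],[[0,0,-0.002],[0,0,-90],0.03]]'
python3 -c "
from h import *
s=robot.sense();R1=R.from_rotvec(s['eef_rot']).as_matrix();print(s['joint_positions'],R1.T@s['contact_force'],s['wrist_torque'])"
```

```text
t: 8.9
tool_pos: [563.3, 246.0, 195.2]
eef_rot: [-1.058, 2.414, -0.215]
contact_force: [-2.1, -3.7, 6.1]
width: 54.4
grip_force: 62.0
[ 0.35723141  0.17443145 -0.60826848  0.2788917  -0.12618624 -0.50160236] [ 1.6126332  -3.15409385 -6.48212106] [-0.33452524  0.39034502 -0.64602273]
```

```bash
python3 -m creep '[[[0,0,-0.0002],[0,0,-10],0.03],[[0,0,-0.0004],[0,0,-20],0.03],[[0,0,-0.0006],[0,0,-30],0.03],[[0,0,-0.0008],[0,0,-40],0.03],[[0,0,-0.001],[0,0,-50],0.03],[[0,0,-0.0012],[0,0,-60],0.03],[[0,0,-0.0014],[0,0,-70],0.03],[[0,0,-0.0016],[0,0,-80],0.03],[[0,0,-0.0018],[0,0,-90],0.03],[[0,0,-0.002],[0,0,-97],0.03]]'
python3 -m creep '[[[0,0,0],[0,0,0],0.03],[[0,0,0],[0,0,0],0.03]]'
python3 -c "
from h import *
s=robot.sense();R1=R.from_rotvec(s['eef_rot']).as_matrix();print(s['joint_positions'],R1.T@s['contact_force'],s['wrist_torque'])
cv2.imwrite('pics/w4.png',viewer.camera('wrist')[...,::-1])"
```

```text
t: 10.15
tool_pos: [563.0, 245.7, 197.4]
eef_rot: [-2.711, 0.874, -0.7]
contact_force: [0.2, -4.8, 4.5]
width: 54.3
grip_force: 62.0
t: 10.4
tool_pos: [562.9, 245.7, 197.3]
eef_rot: [-2.708, 0.88, -0.699]
contact_force: [-0.6, -3.4, 5.5]
width: 54.5
grip_force: 62.1
[ 0.35748247  0.17056207 -0.6071439   0.28284766 -0.12717166 -2.18923291] [ 3.65548322  1.24807794 -5.21818736] [-0.65642319 -0.03119601 -0.60871579]
```

View pics/w4.png

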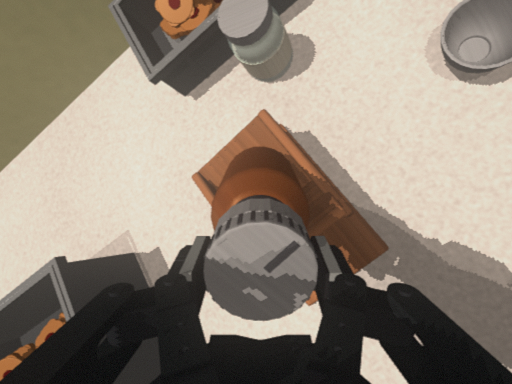

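The cap line is still at (280,258), so it has followed about 277° in all. Now I'll lift along the axis.

```bash
python3 -m creep '[[[0,0,-0.004],[0,0,0],0.03],[[0,0,-0.008],[0,0,0],0.03],[[0,0,-0.012],[0,0,0],0.03]]'
python3 -c "
from h import *
s=robot.sense();R1=R.from_rotvec(s['eef_rot']).as_matrix();print(s['joint_positions'],R1.T@s['contact_force'],s['wrist_torque'])"
```

```text
t: 10.82
tool_pos: [555.4, 245.6, 206.3]
eef_rot: [-2.71, 0.878, -0.694]
contact_force: [-0.5, 0.0, -1.9]
width: 54.2
grip_force: 64.8
[ 0.36142107  0.1483732  -0.60446364  0.31131354 -0.126697   -2.18643361] [-1.09486476  0.89405822  1.41243125] [0.00397801 0.61329076 0.00393575]
```

```bash
python3 -m creep '[[[0,0,-0.02],[0,0,0],0.03],[[0,0,-0.04],[0,0,0],0.03],[[0,0,-0.06],[0,0,0],0.03],[[0,0,-0.08],[0,0,0],0.03],[[0,0,-0.08],[0,0,0],0.03]]'
python3 - <<'E'
from h import *
s=robot.sense();print(s['joint_positions'],s['contact_force'])
P=[onz('top',(322,205),14),onz('top',(323,208),7),onz('scene',(208,194),14),onz('scene',(206,200),0)]
print(np.round(P));t=np.mean(P,0)
y=-1.25;Rt=np.array([[np.cos(y),np.sin(y),0],[np.sin(y),-np.cos(y),0],[0,0,-1]])
t[2]=150;print(t,rel(t,Rt))
viewer.camera('top')
m=viewer.cut_out('top','slab')
for k in m: print(k['box'],k['confidence'],onz('top',np.argwhere(k['mask']).mean(0)[::-1],14))
E
```

```text
t: 11.45
tool_pos: [516.0, 241.8, 277.0]
eef_rot: [-2.708, 0.877, -0.696]
contact_force: [0.0, 0.1, -2.2]
width: 54.3
grip_force: 64.9
[ 0.38610008  0.00558834 -0.55766389  0.50116393 -0.13842017 -2.16513045] [ 0.01473412  0.0871312  -2.23995327]
[[ 549. -171.   14.]
 [ 541. -174.    7.]
 [ 539. -164.   14.]
 [ 554. -166.    0.]]
[ 545.71037627 -168.82891423  150.        ] ([0.219, 0.3565, 0.1029], [-26.35, -15.31, 34.91])
[305.7, 257.3, 37.3, 33.1] 0.65 [ 343.69845776 -167.75590388   14.        ]
[298.8, 184.4, 49.1, 50.8] 0.6 [ 536.23203758 -169.67049285   14.        ]
```

```bash
python3 -m creep '[[[0.01,0.017,0.005],[-1.3,-0.8,1.7],0.03],[[0.03,0.05,0.015],[-4,-2.3,5.2],0.03],[[0.055,0.09,0.026],[-6.6,-3.8,8.7],0.03],[[0.08,0.13,0.038],[-9.2,-5.4,12.2],0.03],[[0.105,0.171,0.049],[-12.5,-7.3,16.6],0.03],[[0.13,0.212,0.061],[-15.8,-9.2,20.9],0.03],[[0.155,0.252,0.073],[-18.4,-10.7,24.4],0.03],[[0.18,0.293,0.085],[-21.1,-12.2,27.9],0.03],[[0.2,0.325,0.094],[-23.7,-13.8,31.4],0.03],[[0.219,0.357,0.103],[-26.3,-15.3,34.9],0.03]]'
python3 -m creep '[[[0,0,0],[0,0,0],0.03],[[0,0,0],[0,0,0],0.03]]'
python3 - <<'E'
from h import *
s=robot.sense();print(s['joint_positions'],s['contact_force'])
y=-1.25;Rt=np.array([[np.cos(y),np.sin(y),0],[np.sin(y),-np.cos(y),0],[0,0,-1]])
print(rel([543,-170,50],Rt))
M=viewer.camera_model('wrist');im=viewer.camera('wrist');cv2.imwrite('pics/w5.png',im[...,::-1])
print([(k['point'],k['confidence'],onz('wrist',k['point'],14,M)) for k in viewer.mark_of('wrist','slab_top')])
E
```

```text
t: 12.8
tool_pos: [545.0, -171.2, 147.1]
eef_rot: [2.544, -1.841, -0.005]
contact_force: [0.4, -0.1, -1.1]
width: 54.2
grip_force: 64.9
t: 13.05
tool_pos: [544.7, -169.2, 147.9]
eef_rot: [2.547, -1.838, -0.003]
contact_force: [-0.3, -0.9, -0.9]
width: 53.8
grip_force: 64.9
[-4.29209921e-01  4.44795362e-01 -1.82373456e-01  9.45651837e-01
 -3.02050311e-04 -2.32073877e+00] [-0.26709225 -0.88624692 -0.90666571]
([0.0003, 0.0017, 0.0979], [0.1, 0.07, -0.0])
[([437.0, 236.8], 0.93, array([ 351.91261695, -173.07357833,   14.        ])), ([270.1, 180.9], 0.64, array([ 536.50290689, -175.60265043,   14.        ])), ([136.6, 288.2], 0.51, array([636.72390046, -12.1188724 ,  14.        ]))]
```

View pics/w5.png

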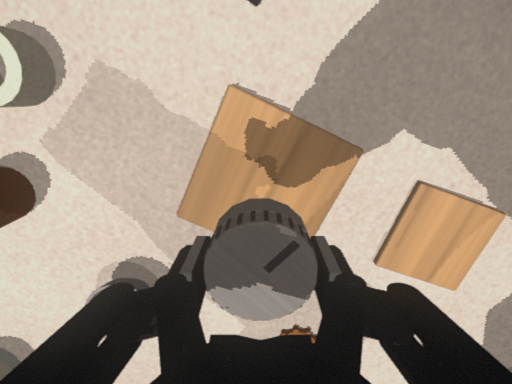

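```bash
python3 -m creep '[[[0,0.002,0.025],[0.1,0.1,0],0.03],[[0,0.002,0.05],[0.1,0.1,0],0.03],[[0,0.002,0.075],[0.1,0.1,0],0.03],[[0,0.002,0.095],[0.1,0.1,0],0.03],[[0,0.002,0.105],[0.1,0.1,0],0.03],[[0,0.002,0.11],[0.1,0.1,0],0.03],[[0,0.002,0.11],[0.1,0.1,0],0.03]]'
python3 -m creep '[[[0,0,0.001],[0,0,0],0.03],[[0,0,0.002],[0,0,0],0.03],[[0,0,0.003],[0,0,0],0.03],[[0,0,0.003],[0,0,0],0.03]]'
```

```text
t: 14.02
tool_pos: [543.5, -170.2, 39.3]
eef_rot: [2.548, -1.838, 0.004]
contact_force: [-0.5, -0.8, -0.8]
width: 54.0
grip_force: 64.9
t: 14.52
tool_pos: [543.2, -170.4, 35.9]
eef_rot: [2.547, -1.838, 0.003]
contact_force: [0.6, 0.1, -0.1]
width: 54.3
grip_force: 64.9
```

```bash
python3 -m creep '[[[0,0,0.001],[0,0,0],0.03],[[0,0,0.002],[0,0,0],0.03],[[0,0,0.002],[0,0,0],0.03]]'
python3 -m creep '[[[0,0,0.001],[0,0,0],0.03],[[0,0,0.001],[0,0,0],0.03]]'
```

```text
t: 14.9
tool_pos: [543.1, -170.3, 33.8]
eef_rot: [2.547, -1.838, 0.003]
contact_force: [-0.2, 0.4, 0.1]
width: 53.9
grip_force: 64.9
t: 15.15
tool_pos: [543.2, -170.3, 32.9]
eef_rot: [2.547, -1.838, 0.003]
contact_force: [-0.8, -0.5, -1.5]
width: 54.2
grip_force: 64.9
```

```bash
for i in 1 2 3; do python3 -m creep '[[[0,0,0.0008],[0,0,0],0.03],[[0,0,0.0008],[0,0,0],0.03],[[0,0,0.0008],[0,0,0],0.03]]' | egrep 'tool_pos|force'; done
```

```text
tool_pos: [543.2, -170.4, 32.2]
contact_force: [-0.1, 0.1, -0.9]
grip_force: 64.9
tool_pos: [543.2, -170.3, 31.3]
contact_force: [0.3, 0.2, -0.8]
grip_force: 64.9
tool_pos: [543.3, -170.5, 30.8]
contact_force: [-0.6, -0.5, 2.9]
grip_force: 65.5
```

```bash
python3 -m creep '[[[0,0,0.0005],[0,0,0],0.03],[[0,0,0.0005],[0,0,0],0.052],[[0,0,0.0005],[0,0,0],0.058],[[0,0,0.0005],[0,0,0],0.066],[[0,0,0.0005],[0,0,0],0.075],[[0,0,0.0005],[0,0,0],0.084],[[0,0,0.0005],[0,0,0],0.084],[[0,0,0.0005],[0,0,0],0.084]]'
python3 -m creep '[[[0,0,-0.01],[0,0,0],0.084],[[0,0,-0.03],[0,0,0],0.084],[[0,0,-0.06],[0,0,0],0.084],[[0,0,-0.1],[0,0,0],0.084],[[0,0,-0.14],[0,0,0],0.084],[[0,0,-0.14],[0,0,0],0.084],[[0,0,-0.14],[0,0,0],0.084]]'
python3 - <<'E'
from h import *
M=viewer.camera_model('wrist');im=viewer.camera('wrist');cv2.imwrite('pics/w6.png',im[...,::-1])
print([(k['point'],onz('wrist',k['point'],14,M)) for k in viewer.mark_of('wrist','cap')])
E
```

```text
t: 17.27
tool_pos: [543.2, -170.4, 30.0]
eef_rot: [2.547, -1.838, 0.003]
contact_force: [0.5, -0.7, -0.7]
width: 84.1
grip_force: 0.0
t: 18.15
tool_pos: [542.8, -170.0, 170.1]
eef_rot: [2.547, -1.838, 0.003]
contact_force: [0.5, -0.1, -0.2]
width: 83.8
grip_force: 0.0
[([257.2, 179.0], array([ 545.90849106, -168.70263644,   14.        ]))]
```

View pics/w6.png

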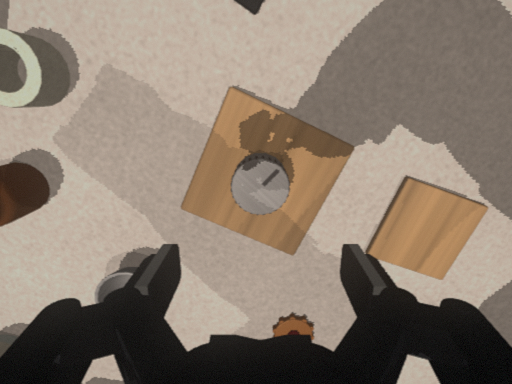

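The cap stands upright at (260,184), near the middle of the larger wooden board, and nothing else has been disturbed.

```bash
python3 -c "
from bench import robot
print(robot.close_job())"
```

```text
the job is handed in; nothing more can be done
None
```

The cap is unscrewed (about 277° of turn, with one re-grip), lifted off and standing open side down within about 10 mm of the middle of the larger wooden board; the job was handed in at about 18 s, and no verdict came back.

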